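Push the specimen disc through the gate into the imaging dock

TASK

Push the round resin specimen disc across the bench with the fingertips, through the narrow gap between the two steel posts of the imaging dock, until it is fully home against the V-shaped stop behind them. Push it only: do not put the fingers either side of it, grip it or lift it; it stays flat on the bench and must go in between the posts, not round or over the dock's sides. Leave everything else where it stands and draw the fingers clear at the end.

Things in the scene. Friction and masses are not known exactly. Their poses are not given: they have to be found in the camera images.
- disc: the specimen disc: clear resin cylinder with a winged insect cast in it, 67 mm across, 24 mm high, 85 g nominal, lying loose and flat on the bench; origin at the centre of its underside, z up; its yaw does not matter. Mind the fixed shelf unit beside the work: its board, 243 mm above the bench, begins at world x = 0.51 m and spans world y = -0.17 to 0.05 m
- dock: the imaging dock, fixed to the bench on a grey patch flush with it (no step); its place and yaw vary. Two upright round steel posts, 18 mm across, 40 mm high, centred at its y = +45.5 and -45.5 mm: free gap 73 mm, so the disc has 3 mm to spare each side. Origin on the bench midway between the posts; +x is the way the disc goes in, z up. The entrance side (x below -9 mm) is open bench
- seat (a point): point on the bench 60 mm along +x of the dock's origin: the disc's centre when it touches both faces of the V stop; axes as the dock's. The aluminium V stop, 18 mm high, faces 40 degrees either side of +x, closes the far end (to x = 108 mm of the dock); 10 mm high side rails, inner faces at y = +-46 mm, join posts and stop
- petri: bystander, to be left alone: flat round lidded petri dish, 68 mm across, 15 mm high (lower than the disc); origin at the centre of its underside
- block: bystander, to be left alone: small clear rectangular resin block with insects, 29x44x20 mm; origin at the centre of its underside
- vial: bystander, to be left alone: upright capped vial, 23 mm across, 60 mm high; origin at the centre of its underside
- magnifier: bystander, to be left alone: small folding loupe, 38x30x18 mm; origin at the centre of its underside
- tape: bystander, to be left alone: roll of tape lying flat, 96 mm across, 25 mm high; origin at the centre of its underside
- pen: bystander, to be left alone: marker pen lying flat, 17x135x16 mm; origin at the centre of its underside
- tweezers: bystander, to be left alone: metal forceps lying flat, 14x118x11 mm; origin at the centre of its underside
There are look-alikes about, which are no part of the job. Of the things that look like the disc, the largest one is meant.

How it is judged:
By the outcome, as a careful person would: the job done as asked, in the order asked, and still so for the second after the job is handed in, with the robot touching nothing.
It also fails if it takes over 56 s, if anything falls off the work surface, if the arm or the gripper's body presses on something with over 40 N, if the wrist force passes 120 N, or if a joint passes its speed limit or range.

ROBOT

A 7-joint arm with a two-finger parallel gripper is mounted at the origin on a cart in front of the work surface, level with it; the furniture and walls round the work are solid. World frame = base frame: x ahead of the robot, y to its left, z up, the work surface at z = 0. Lengths are in m, angles in rad, forces in N, time in s.
With the tool pointing down it reaches from about 0.425 to 0.95 m from the base axis. Payload 4.7 kg.
Tool frame: the origin (TCP) lies midway between the tips of the shut fingers; the grasp point (between the pads) lies 19 mm behind it (env.hold_point_z is the z of the grasp point in the tool frame, in m); z points along the fingers, y is the direction in which the jaws open and shut (so a half turn about z gives the same grasp; the last joint's range is limited). The gripper opens to 87 mm and grips with 3 to 60 N. Pads are 19 mm wide; open, the fingers measure 117 mm over their backs; the gripper's body (75 mm by 190 mm) begins 51 mm behind the grasp point.
Start: joints at [-1.163, 0.469, -0.049, 1.532, 0.024, 1.141, -0.082], TCP at [0.286, 0.612, 0.188] pointing down, gripper open.
Joint ranges: [-2.59, 2.59], [-0.33, 1.99], [-1.39, 1.29], [0.1, 2.45], [-1.04, 4.18], [0.21, 1.99], [-2.66, 2.66]. Speed limits (rad/s): [2.57, 2.57, 3.14, 3.14, 3.14, 3.14, 3.14].

INTERFACE

Orientations are given as a unit quaternion [w, x, y, z].
In Python, from plant import telemetry, cams, ticket, env gives the robot as it stands.
- The arm moves only by the tool apply_moves, never from a script. Its argument "plan" is a list that holds one entry, the list of rows, each a list of 7 numbers: the shift along the tool's x, y, z in cm, then the turn, a rotation vector about the tool's x, y, z in rad, then the opening, from 0 (shut) to 1 (fully open). A call has exactly 8 rows; each row is the pose to reach, as a shift and turn from the pose commanded when the call began, along the tool's axes at that moment; what a row does not reach only later rows make up. A row lasts 1/10 s, in which the tool goes at most 50 mm and 8.59 degrees, less where a joint would pass 70% of its speed; a pose out of reach is approached as far as the arm can. A call with a gripper value outside its range is refused whole. The fingers move at their own pace and stop on an object; the grip force is fixed at half the most. Time passes only in rows, so rows that repeat a pose let the fingers close, or fill a call up. It gives the time, the measured TCP pose, the force and the opening at its end, in the units of the state.
- telemetry.sense(): the state, without advancing time (a new reading comes with each control period).
- cams.grab_frame(name): name is "side" or "top" or "wrist"; returns (picture, depth): 400x640x3 uint8, red, green, blue; 400x640 float32, m along the optical axis (not along the pixel's ray), 0 where there is no reading.
- cams.camera_model(name): a dict with "fx", "fy", "cx", "cy" (pixels), "T" (4x4, takes a point from camera to world coordinates). Camera axes: x right, y up, looking along -z (the intrinsics and any distortion apply to the point x, -y, -z); pixel columns grow to the right and rows downward; lengths in m; the calibration is good to about 2 mm. The wrist camera is an equidistant fisheye: a pixel r from the principal point sees the ray r / f radians off the axis. A picture is of the moment at which its call begins: read the wrist's pose just before it. camera_model takes no time and is no camera call; for the wrist camera it gives the pose at the moment of the call.
- ticket.finish_job(): hands the job in, once; it reports no verdict.
The state is a dict: "time_s": time; "joint_pos": joint angles; "joint_vel": joint speeds; "tau": joint torques, N m; "ee_pos": TCP position; "orientation": TCP orientation; "contact_force": force on the tool from outside, world axes, zero at the start; "torque": the same for the moment, N m; "finger_gap": finger opening in m.
Only numpy, scipy, OpenCV 4.12 (cv2) and the standard library are available. Lean on these libraries where they do the work, as an engineer would, in place of code of your own. Each camera call takes 0.05 s, during which the arm holds its last target.

## Working session

There is one attempt and no reset: what is moved stays moved. The work goes in short steps, Python scripts to look and compute and a tool call to move; the robot and the scene stay as the last step left them, time stands still between calls to the robot, and variables do not carry over. Pictures are saved under pics/ and viewed, and the job is handed in when it is done.

Besides the shell and the picture viewer there is one more tool, called after ">>>" in YAML: its name, and indented under it one key for each argument. apply_moves: Moves the arm, as the interface text tells. Its arguments: {"type":"object","properties":{"plan":{"type":"array"}},"required":["plan"]}

```bash
ls; mkdir -p pics; python3 - <<'E'
from plant import telemetry, cams, ticket, env
import cv2, numpy as np
print(telemetry.sense())
print(env.hold_point_z)
for n in ("side","top","wrist"):
    m=cams.camera_model(n);print(n,m)
    p,d=cams.grab_frame(n)
    cv2.imwrite(f"pics/{n}0.png",p[:,:,::-1]); np.save(f"pics/{n}0d.npy",d)
E
```

```text
pics
{'time_s': 0.0, 'joint_pos': array([-1.16289433,  0.46946357, -0.04858828,  1.53366834,  0.02410394,
        1.1410157 , -0.08231529]), 'joint_vel': array([ 0.00224931,  0.00018104, -0.00031041,  0.00062756,  0.0006013 ,
        0.00126557,  0.00031172]), 'tau': array([-1.81869168e-04, -5.07974732e+01, -8.06287047e-02, -2.36163998e+01,
       -6.12763083e-02,  3.79185670e-02,  1.88659601e-04]), 'ee_pos': array([0.28527184, 0.61102338, 0.18649541]), 'orientation': array([-1.74647267e-04,  2.16663175e-01,  9.76245922e-01, -9.68972303e-04]), 'contact_force': array([-0.57888322, -0.26548641, -0.90611805]), 'torque': array([-0.04464596,  0.02654162,  0.0217738 ]), 'finger_gap': 0.08719269987645084}
-0.0187
side {'fx': 391.84775150077724, 'fy': 391.84775150077724, 'cx': 312.5359850947197, 'cy': 200.7103387764699, 'T': array([[ 0.99803877,  0.0539573 , -0.03173683,  0.44404785],
       [-0.05895108,  0.63959504, -0.76644827, -0.9472868 ],
       [-0.02105676,  0.76681601,  0.64152149,  0.73950813],
       [ 0.        ,  0.        ,  0.        ,  1.        ]])}
top {'fx': 520.3508305507048, 'fy': 520.3508305507048, 'cx': 335.3237605868018, 'cy': 197.79761481480227, 'T': array([[ 0.026094  ,  0.99759655, -0.06418896,  0.39732908],
       [-0.99964382,  0.02568021, -0.0072632 , -0.12979155],
       [-0.00559736,  0.06435563,  0.99791133,  1.52657512],
       [ 0.        ,  0.        ,  0.        ,  1.        ]])}
wrist {'fx': 309.70691628693146, 'fy': 309.70691628693146, 'cx': 319.41517415704124, 'cy': 192.4732248657694, 'T': array([[ 0.42372116, -0.86422279, -0.27125513,  0.21006186],
       [ 0.90579096,  0.40369156,  0.12874726,  0.6477359 ],
       [-0.00176291, -0.30025338,  0.95385785,  0.38378137],
       [ 0.        ,  0.        ,  0.        ,  1.        ]])}
```

View pics/top0.png

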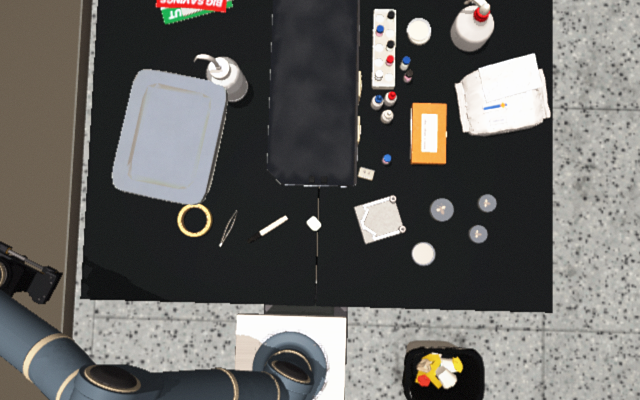

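View pics/side0.png

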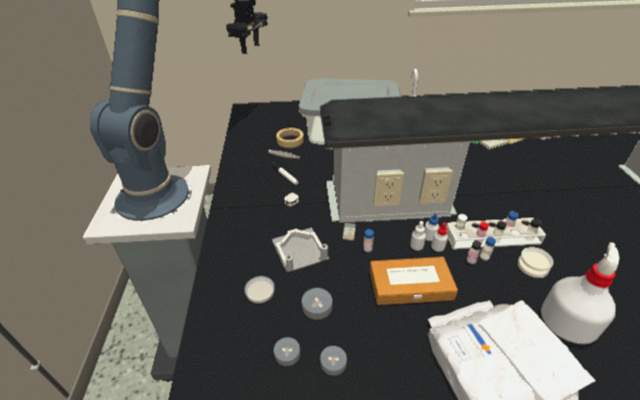

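View pics/wrist0.png

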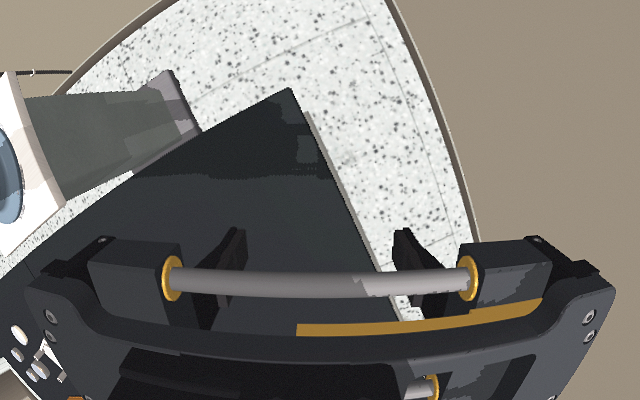

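```bash
python3 - <<'E'
import cv2
a=cv2.imread("pics/top0.png"); b=cv2.imread("pics/side0.png")
A=cv2.resize(a[170:280,340:510],None,fx=4.5,fy=4.5,interpolation=cv2.INTER_CUBIC)
B=cv2.resize(b[210:380,240:365],None,fx=3.5,fy=3.5,interpolation=cv2.INTER_CUBIC)
cv2.imwrite("pics/topc.png",A);cv2.imwrite("pics/sidec.png",B)
E
```

```text
(no output)
```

View pics/topc.png

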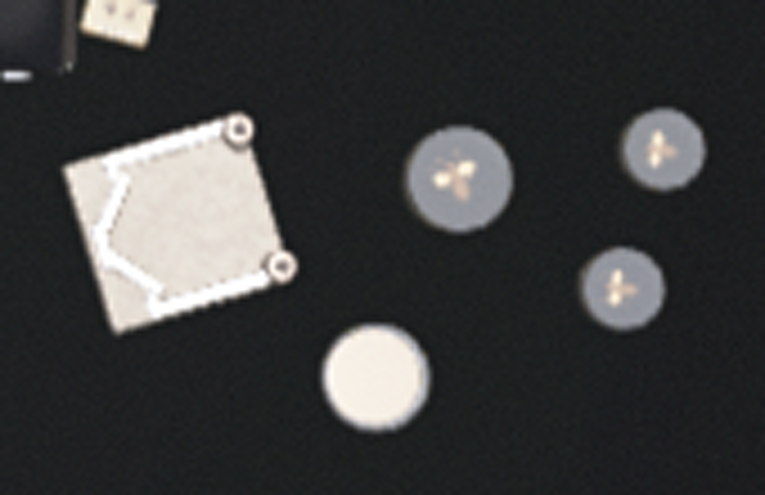

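View pics/sidec.png

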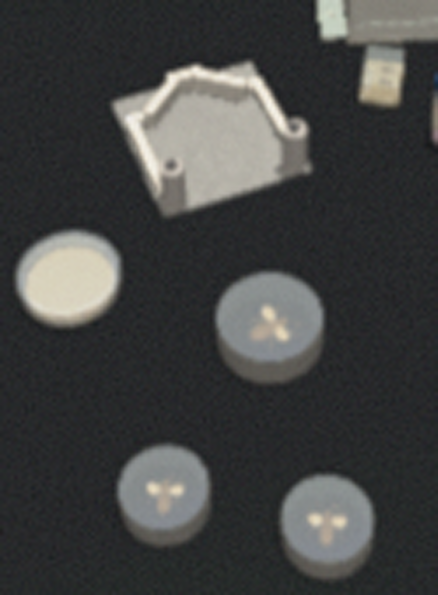

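The top crop shows three discs with insects: A at (442,209), the largest; B at (487,203) and C at (478,234), both smaller. The plain white petri dish is at (423,254). A fits the description. The dock is at (381,218), with its posts at about (393,199) and (402,229).

```bash
cat > h.py <<'E'
import numpy as np, cv2
def ray(m,u,v):
    d=np.array([(u-m['cx'])/m['fx'],-(v-m['cy'])/m['fy'],-1.0])
    return m['T'][:3,:3]@d, m['T'][:3,3]
def onplane(m,u,v,z):
    d,o=ray(m,u,v); return o+d*(z-o[2])/d[2]
def circ(img,lo,hi,roi):
    pass
E
python3 - <<'E'
from plant import cams
from h import *
m=cams.camera_model("top"); ms=cams.camera_model("side")
a=cv2.imread("pics/top0.png"); d=np.load("pics/top0d.npy"); b=cv2.imread("pics/side0.png")
g=a.max(axis=2)
mask=(g>75).astype(np.uint8); mask[:,:350]=0;mask[:, 520:]=0;mask[:185]=0;mask[275:]=0
mask=cv2.morphologyEx(mask,cv2.MORPH_OPEN,np.ones((2,2),np.uint8))
for c in cv2.findContours(mask,cv2.RETR_EXTERNAL,cv2.CHAIN_APPROX_NONE)[0]:
    if cv2.contourArea(c)<60: continue
    A=cv2.contourArea(c);(u,v),r=cv2.minEnclosingCircle(c)
    M=cv2.moments(c); cu,cv_=M['m10']/M['m00'],M['m01']/M['m00']
    dep=d[int(v),int(u)]; print((round(cu,1),round(cv_,1)),"encr",round(r,1),"area",A,"diam mm@.024",2*(np.sqrt(A/np.pi)+.5)/m['fx']*1500,"pos",onplane(m,cu,cv_,.024).round(4), "depth z",(m['T'][2,3]+ray(m,u,v)[0][2]*dep).round(4))
    print(cv2.boxPoints(cv2.minAreaRect(c)).tolist() if A>1300 else '')
# posts: top centre in crop px ->
for cu,cv_ in ((239,129),(281,266)):
    u,v=340+(cu+.5)/4.5-.5,170+(cv_+.5)/4.5-.5
    print("post",u,v,onplane(m,u,v,.04).round(4))
for cu,cv_ in ((173,166),(297,127)):
    u,v=240+(cu+.5)/3.5-.5,210+(cv_+.5)/3.5-.5
    print("post side",u,v,onplane(ms,u,v,.04).round(4))
cu,cv_=270,317
u,v=240+(cu+.5)/3.5-.5,210+(cv_+.5)/3.5-.5
print("disc side",onplane(ms,u,v,.024).round(4))
# patch corners at z=0
for cu,cv_ in ((65,167),(115,333),(283,265)):
    u,v=340+(cu+.5)/4.5-.5,170+(cv_+.5)/4.5-.5
    print("patch",onplane(m,u,v,.0).round(4))
cu,cv_=98,240
u,v=340+(cu+.5)/4.5-.5,170+(cv_+.5)/4.5-.5
print("vapex top",onplane(m,u,v,.018).round(4))
E
```

```text
(424.1, 254.4) encr 12.2 area 432.0 diam mm@.024 70.48971329245542 pos [ 0.3376 -0.3778  0.024 ] depth z 0.0189

(478.9, 234.6) encr 9.4 area 247.0 diam mm@.024 54.00357661857579 pos [ 0.3987 -0.5344  0.024 ] depth z 0.023

(442.6, 210.4) encr 12.0 area 415.0 diam mm@.024 69.14613135485179 pos [ 0.4656 -0.4292  0.024 ] depth z 0.0262

(380.1, 220.1) encr 28.0 area 1618.0 diam mm@.024 133.7223058241451 pos [ 0.4328 -0.2495  0.024 ] depth z 0.0021
[[353.8716125488281, 207.238525390625], [395.9817199707031, 194.60549926757812], [407.4312438964844, 232.7706298828125], [365.3211364746094, 245.40365600585938]]
(487.9, 203.7) encr 9.3 area 243.0 diam mm@.024 53.58795259968459 pos [ 0.4884 -0.5598  0.024 ] depth z 0.0268

post 392.72222222222223 198.27777777777777 [ 0.4958 -0.2832  0.04  ]
post 402.05555555555554 228.72222222222223 [ 0.4096 -0.3114  0.04  ]
post side 289.07142857142856 257.07142857142856 [ 0.4107 -0.3154  0.04  ]
post side 324.5 245.92857142857144 [ 0.4976 -0.2859  0.04  ]
disc side [ 0.4687 -0.4312  0.024 ]
patch [ 0.4707 -0.1743  0.    ]
patch [ 0.3637 -0.2094  0.    ]
patch [ 0.4106 -0.3176  0.    ]
vapex top [ 0.4234 -0.1962  0.018 ]
```

```bash
cat >> h.py <<'E'
from scipy.spatial.transform import Rotation as R
ORI=np.array([.4535,-.299]); ANG=108.3
def setdock(): pass
def d2w(x,y,ang=None):
    a=np.radians(ANG); ex=np.array([np.cos(a),np.sin(a)]); ey=np.array([-ex[1],ex[0]])
    return ORI+x*ex+y*ey
def w2d(p):
    a=np.radians(ANG); ex=np.array([np.cos(a),np.sin(a)]); ey=np.array([-ex[1],ex[0]])
    q=np.array(p[:2])-ORI; return np.array([q@ex,q@ey])
def step(x,y,z,xang):
    """shift (cm, tool axes) and turn to reach world TCP with tool x at xang deg, z down"""
    from plant import telemetry
    s=telemetry.sense(); q=s['orientation']; Rc=R.from_quat([q[1],q[2],q[3],q[0]])
    a=np.radians(xang); X=np.array([np.cos(a),np.sin(a),0]);Z=np.array([0,0,-1.]);Y=np.cross(Z,X)
    Rt=R.from_matrix(np.stack([X,Y,Z],1))
    sh=Rc.inv().apply(np.array([x,y,z])-s['ee_pos'])*100
    rv=(Rc.inv()*Rt).as_rotvec()
    xa=Rc.apply([1,0,0])
    print("t",round(s['time_s'],2),"at",s['ee_pos'].round(4),"xang",np.degrees(np.arctan2(xa[1],xa[0])).round(2),"F",s['contact_force'].round(1),"gap",round(s['finger_gap'],4),"-> shift cm",sh.round(2),"turn",rv.round(3))
E
python3 - <<'E'
from plant import cams
from h import *
m=cams.camera_model("top"); d=np.load("pics/top0d.npy")
v,u=np.mgrid[0:400,0:640]
D=np.stack([(u-m['cx'])/m['fx'],-(v-m['cy'])/m['fy'],-np.ones(u.shape)],-1)@m['T'][:3,:3].T
P=m['T'][:3,3]+D*d[...,None]; ok=d>0
for n,(r0,r1,c0,c1) in dict(shelf=(0,188,265,362),bin=(65,205,108,250),vial=(150,166,378,394),tape=(200,240,170,330)).items():
    p=P[r0:r1,c0:c1][ok[r0:r1,c0:c1]]; h=p[p[:,2]>.03]
    print(n,p[:,2].max(), h.min(0).round(3) if len(h) else '',h.max(0).round(3) if len(h) else '')
step(.467,-.49,.35,84.7)
step(.5,0,.35,120)
step(.45,.3,.35,140)
E
```

```text
shelf 0.2843483603148722 [ 0.51  -0.181  0.077] [0.975 0.05  0.284]
bin 0.21633288100599324 [0.46  0.149 0.03 ] [0.841 0.478 0.216]
vial 0.06713735066961934 [ 0.599 -0.273  0.031] [ 0.62  -0.252  0.067]
tape 0.15730458952963944 [0.376 0.236 0.03 ] [0.472 0.32  0.157]
t 0.15 at [0.2853 0.6112 0.1868] xang 154.98 F [ 0.2 -0.8 -1. ] gap 0.0872 -> shift cm [-63.04 -92.12 -16.18] turn [-1.000e-03  1.000e-03  1.227e+00]
t 0.15 at [0.2853 0.6112 0.1868] xang 154.98 F [ 0.2 -0.8 -1. ] gap 0.0872 -> shift cm [-45.31 -46.33 -16.25] turn [-0.001  0.001  0.61 ]
t 0.15 at [0.2853 0.6112 0.1868] xang 154.98 F [ 0.2 -0.8 -1. ] gap 0.0872 -> shift cm [-28.09 -21.26 -16.29] turn [-0.001  0.     0.261]
```

>>> apply_moves:
  plan:
    - [[-2.5, -2, -3.5, 0, 0, 0.03, 0.25], [-5.5, -4.5, -7, 0, 0, 0.06, 0.25], [-9, -7, -10, 0, 0, 0.1, 0.25], [-12.5, -9.5, -12.5, 0, 0, 0.13, 0.25], [-16, -12.5, -14.5, 0, 0, 0.16, 0.25], [-20, -15, -16.3, 0, 0, 0.2, 0.25], [-24, -18, -16.3, 0, 0, 0.23, 0.25], [-28, -21, -16.3, 0, 0, 0.26, 0.25]]

```text
time_s: 0.95
ee_pos: [0.4489, 0.3056, 0.3514]
orientation: [0.0, 0.342, 0.94, 0.001]
contact_force: [0.4, -0.5, -0.3]
finger_gap: 0.0308
```

```bash
python3 - <<'E'
from h import *
step(.5,0,.35,120)
step(.49,-.1,.35,110)
E
```

```text
t 0.95 at [0.4489 0.3056 0.3514] xang 140.03 F [ 0.4 -0.5 -0.3] gap 0.0308 -> shift cm [-23.54 -20.14   0.11] turn [ 0.002 -0.     0.35 ]
t 0.95 at [0.4489 0.3056 0.3514] xang 140.03 F [ 0.4 -0.5 -0.3] gap 0.0308 -> shift cm [-29.2  -28.44   0.09] turn [ 0.002 -0.     0.524]
```

>>> apply_moves:
  plan:
    - [[-3.5, -3.1, 0, 0, 0, 0.06, 0.25], [-7, -6.4, 0, 0, 0, 0.12, 0.25], [-10.5, -9.7, 0, 0, 0, 0.18, 0.25], [-14, -13, 0, 0, 0, 0.24, 0.25], [-17.5, -16.3, 0, 0, 0, 0.31, 0.25], [-21, -19.7, 0, 0, 0, 0.38, 0.25], [-24.5, -23.2, 0, 0, 0, 0.45, 0.25], [-27.5, -26.8, 0, 0, 0, 0.52, 0.25]]

```text
time_s: 1.75
ee_pos: [0.4867, -0.077, 0.3504]
orientation: [0.0, 0.573, 0.82, 0.0]
contact_force: [0.9, 0.4, 1.1]
finger_gap: 0.0219
```

```bash
python3 - <<'E'
from h import *
# behind disc along push direction
disc=np.array([.467,-.430]); a=np.radians(84.7); e=np.array([np.cos(a),np.sin(a)])
print(w2d(disc), disc-.075*e)
p=disc-.075*e
step(p[0],p[1],.30,84.7)
E
```

```text
[-0.12861364  0.02831577] [ 0.46007221 -0.50467935]
t 1.75 at [ 0.4867 -0.077   0.3504] xang 110.1 F [0.9 0.4 1.1] gap 0.0219 -> shift cm [-39.25 -17.2    5.04] turn [ 0.    -0.     0.443]
```

>>> apply_moves:
  plan:
    - [[-4.5, -2, 0, 0, 0, 0.06, 0.25], [-9, -4, 0, 0, 0, 0.12, 0.25], [-13.5, -6, 0, 0, 0, 0.18, 0.25], [-18, -8, 0, 0, 0, 0.24, 0.25], [-22.5, -10.1, 0, 0, 0, 0.3, 0.25], [-27, -12.2, 1, 0, 0, 0.36, 0.25], [-31.5, -14.3, 3, 0, 0, 0.41, 0.25], [-36, -16.2, 5, 0, 0, 0.443, 0.25]]

```text
time_s: 2.55
ee_pos: [0.4599, -0.464, 0.3025]
orientation: [0.0, 0.738, 0.674, 0.0]
contact_force: [0.9, 0.4, -0.5]
finger_gap: 0.0215
```

```bash
python3 - <<'E'
from h import *
from plant import cams
disc=np.array([.467,-.430]); a=np.radians(84.7); e=np.array([np.cos(a),np.sin(a)])
p=disc-.060*e
step(p[0],p[1],.12,84.7)
m=cams.camera_model("wrist"); print(m['T'].round(3))
w,_=cams.grab_frame("wrist"); cv2.imwrite("pics/wrist1.png",w[:,:,::-1])
E
```

```text
t 2.55 at [ 0.4599 -0.464   0.3025] xang 84.82 F [ 0.9  0.4 -0.5] gap 0.0215 -> shift cm [-2.55  0.37 18.25] turn [ 0.001 -0.     0.002]
[[ 0.996  0.087  0.028  0.467]
 [-0.091  0.95   0.299 -0.38 ]
 [-0.    -0.301  0.954  0.5  ]
 [ 0.     0.     0.     1.   ]]
```

View pics/wrist1.png

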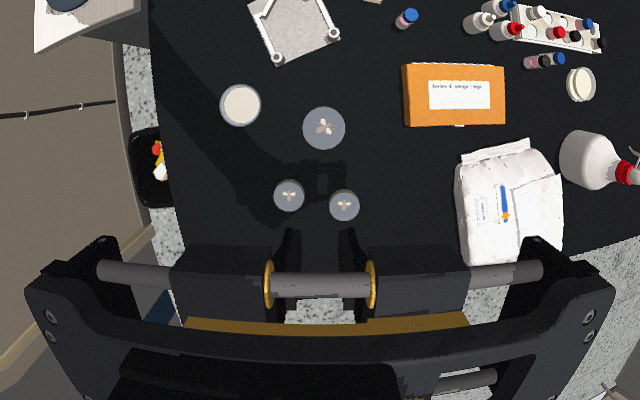

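The wrist view shows disc A at (323,128), the small discs at (289,195) and (344,205), the petri dish at (240,105), and the posts at (278,58) and (334,35). I'll refine these positions from this closer view.

```bash
cat >> h.py <<'E'
def wray(m,u,v):
    x,y=(u-m['cx'])/m['fx'],(v-m['cy'])/m['fy']; r=np.hypot(x,y)
    s=np.sin(r)/r if r>0 else 1.
    d=np.array([x*s,-y*s,-np.cos(r)]); return m['T'][:3,:3]@d,m['T'][:3,3]
def wplane(m,u,v,z):
    d,o=wray(m,u,v); return o+d*(z-o[2])/d[2]
E
python3 - <<'E'
from h import *
from plant import cams
m=cams.camera_model("wrist"); a=cv2.imread("pics/wrist1.png"); g=a.max(2)
mask=(g>85).astype(np.uint8)
for (u0,v0),z in (((323,128),.024),((240,105),.015),((289,195),.024),((344,205),.024)):
    k=np.zeros_like(mask);k[v0-28:v0+28,u0-28:u0+28]=mask[v0-28:v0+28,u0-28:u0+28]
    n,l,st,ce=cv2.connectedComponentsWithStats(k); i=l[v0,u0]
    u,v=ce[i]; x,y,w,h,A=st[i]
    e1,e2=wplane(m,x-.5,v,z),wplane(m,x+w-.5,v,z)
    p=wplane(m,u,v,z);print((u.round(1),v.round(1)),p.round(4),"dia",np.linalg.norm(e1-e2).round(4),w2d(p).round(4))
A=cv2.resize(a[0:150,220:370],None,fx=4,fy=4,interpolation=cv2.INTER_CUBIC); cv2.imwrite("pics/wc.png",A)
E
```

```text
(np.float64(323.3), np.float64(127.7)) [ 0.4618 -0.4339  0.024 ] dia 0.0653 [-0.1307  0.0345]
(np.float64(239.7), np.float64(104.8)) [ 0.3356 -0.3831  0.015 ] dia 0.0689 [-0.0428  0.1384]
(np.float64(288.3), np.float64(195.9)) [ 0.3951 -0.5366  0.024 ] dia 0.0486 [-0.2073  0.13  ]
(np.float64(344.0), np.float64(205.8)) [ 0.4828 -0.5623  0.024 ] dia 0.0505 [-0.2592  0.0549]
```

View pics/wc.png

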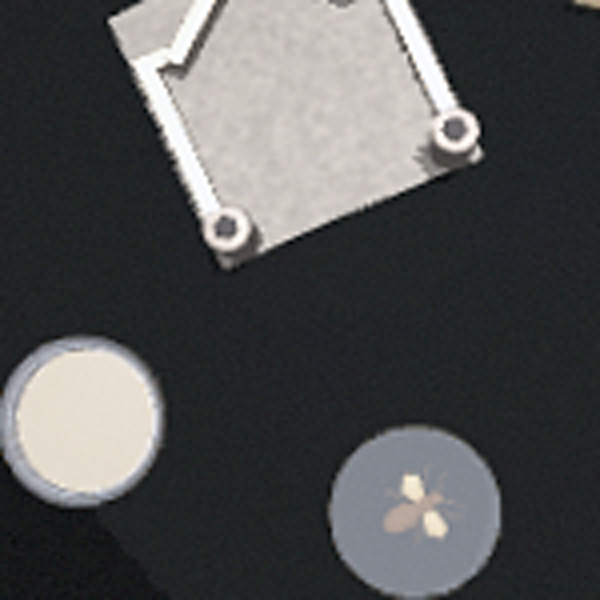

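```bash
python3 - <<'E'
from h import *
from plant import cams
m=cams.camera_model("wrist")
P=[]
for cu,cv_ in ((227,229),(455,129)):
    u,v=220+(cu+.5)/4-.5,(cv_+.5)/4-.5
    p=wplane(m,u,v,.04);P.append(p);print((u,v),p.round(4))
d=P[1]-P[0];mid=(P[0]+P[1])/2;print(np.linalg.norm(d),mid.round(4),np.degrees(np.arctan2(d[1],d[0]))+90)
cu,cv_=415,511
u,v=220+(cu+.5)/4-.5,(cv_+.5)/4-.5;p=wplane(m,u,v,.024)
print(p.round(4))
E
```

```text
(276.375, 56.875) [ 0.4051 -0.3202  0.04  ]
(333.375, 31.875) [ 0.4905 -0.2921  0.04  ]
0.08989190592220819 [ 0.4478 -0.3061  0.04  ] 108.16818061366078
[ 0.4619 -0.4333  0.024 ]
```

>>> apply_moves:
  plan:
    - [[-1.5, 0.1, 3, 0, 0, 0, 0.25], [-2.7, 0.2, 7, 0, 0, 0, 0.25], [-2.7, 0.2, 11, 0, 0, 0, 0.25], [-2.7, 0.2, 15, 0, 0, 0, 0.25], [-2.7, 0.2, 19, 0, 0, 0, 0.25], [-2.7, 0.2, 22, 0, 0, 0, 0.25], [-2.7, 0.2, 24, 0, 0, 0, 0.25], [-2.7, 0.2, 24, 0, 0, 0, 0.25]]

```text
time_s: 3.4
ee_pos: [0.4584, -0.4865, 0.0595]
orientation: [-0.004, 0.738, 0.675, -0.0]
contact_force: [0.2, 0.6, 0.4]
finger_gap: 0.022
```

```bash
sed -i 's/^ORI=.*/ORI=np.array([.4516,-.3014]); ANG=108.2/' h.py; python3 - <<'E'
from h import *
from plant import cams
step(.4597,-.4907,.010,84.7)
for n in("wrist","side"):
    w,_=cams.grab_frame(n); cv2.imwrite(f"pics/{n}2.png",w[:,:,::-1])
b=cv2.imread("pics/side2.png");cv2.imwrite("pics/side2c.png",cv2.resize(b[210:380,220:390],None,fx=3.5,fy=3.5,interpolation=cv2.INTER_CUBIC))
E
```

```text
t 3.4 at [ 0.4584 -0.4865  0.0595] xang 84.93 F [0.2 0.6 0.4] gap 0.022 -> shift cm [-0.43  0.2   4.95] turn [-0.005 -0.005  0.004]
```

View pics/wrist2.png

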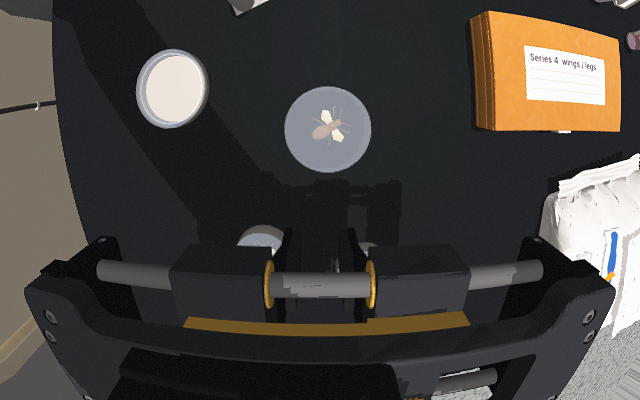

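View pics/side2c.png

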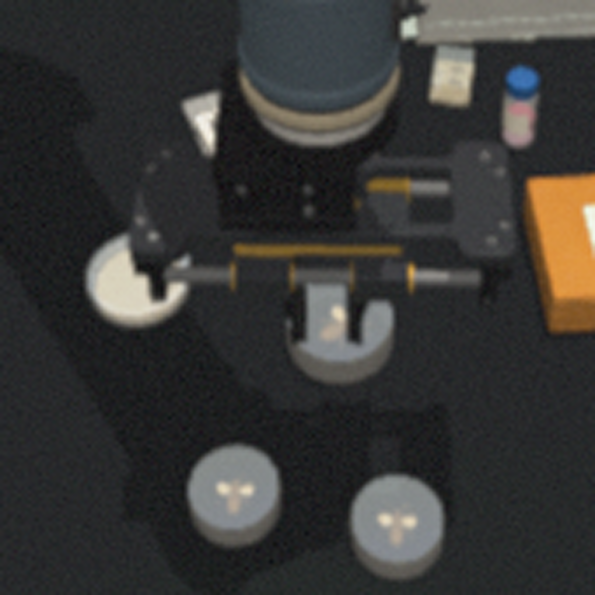

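```bash
cat >> h.py <<'E'
def wdisc(name,z=.024,seed=None,lo=85):
    from plant import cams,telemetry
    m=cams.camera_model("wrist"); s=telemetry.sense(); a,_=cams.grab_frame("wrist"); cv2.imwrite(f"pics/{name}.png",a[:,:,::-1])
    return m,s,a
def fit(m,a,u0,v0,rad,z=.024,lo=85):
    g=a.max(2); mask=(g>lo).astype(np.uint8); k=np.zeros_like(mask)
    cv2.circle(k,(u0,v0),rad,1,-1); k=k*mask
    c=max(cv2.findContours(k,cv2.RETR_EXTERNAL,cv2.CHAIN_APPROX_NONE)[0],key=cv2.contourArea)
    P=np.array([wplane(m,u,v,z)[:2] for u,v in cv2.convexHull(c)[:,0,:]],np.float32)
    (x,y),r=cv2.minEnclosingCircle(P.reshape(-1,1,2)*1000); return np.array([x,y])/1000,r*2/1000
E
python3 - <<'E'
from h import *
m,s,a=wdisc("wrist3")
p,dia=fit(m,a,327,129,55); print(p,dia)
print(m['T'].round(4)); print(s['ee_pos'],s['orientation'].round(4))
q=s['orientation']; Rc=R.from_quat([q[1],q[2],q[3],q[0]])
print("disc in tool",Rc.inv().apply(np.r_[p,.024]-s['ee_pos'])*1000)
print("cam in tool",Rc.inv().apply(m['T'][:3,3]-s['ee_pos'])*1000)
E
```

```text
[ 0.46914749 -0.42673972] 0.06623796081542968
[[ 0.996   0.085   0.0279  0.4673]
 [-0.0894  0.9499  0.2995 -0.4053]
 [-0.001  -0.3008  0.9537  0.2606]
 [ 0.      0.      0.      1.    ]]
[ 0.45990161 -0.48923576  0.06339558] [-1.000e-04  7.378e-01  6.751e-01 -1.000e-04]
disc in tool [63.07179036  3.68083234 39.39105216]
cam in tool [ 8.42909742e+01 -1.17577548e-01 -1.97182691e+02]
```

>>> apply_moves:
  plan:
    - [[0, 0.35, 0, 0, 0, 0, 0.25], [0, 0.35, 1, 0, 0, 0, 0.25], [0, 0.35, 2, 0, 0, 0, 0.25], [0, 0.35, 3, 0, 0, 0, 0.25], [0, 0.35, 4, 0, 0, 0, 0.25], [0, 0.35, 4.7, 0, 0, 0, 0.25], [0, 0.35, 5.2, 0, 0, 0, 0.25], [0, 0.35, 5.2, 0, 0, 0, 0.25]]

```text
time_s: 4.35
ee_pos: [0.4628, -0.4892, 0.0101]
orientation: [-0.001, 0.738, 0.675, -0.0]
contact_force: [0.6, -0.7, 0.5]
finger_gap: 0.0217
```

```bash
sed -i 's/^ORI=.*/ORI=np.array([.4539,-.299]); ANG=108.2/' h.py; python3 - <<'E'
from h import *
from plant import telemetry
step(.46,-.49,.010,84.8)
m,s,a=wdisc("wrist4")
step(.46,-.49,.010,84.8)
E
```

```text
t 4.35 at [ 0.4628 -0.4892  0.0101] xang 84.89 F [ 0.6 -0.7  0.5] gap 0.0217 -> shift cm [-0.11 -0.27  0.01] turn [-0.001 -0.001  0.002]
t 4.4 at [ 0.4631 -0.4895  0.0108] xang 84.89 F [-1.1  0.1  0.4] gap 0.0219 -> shift cm [-0.07 -0.3   0.08] turn [-0.    -0.     0.002]
```

View pics/wrist4.png

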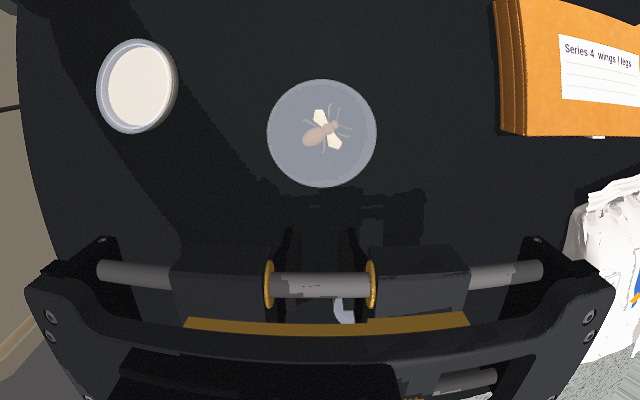

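>>> apply_moves:
  plan:
    - [[0.8, 0, 0, 0, 0, 0, 0.25], [1.5, 0, 0, 0, 0, 0, 0.25], [2.1, 0, 0, 0, 0, 0, 0.25], [2.7, 0, 0, 0, 0, 0, 0.25], [3.3, 0, 0, 0, 0, 0, 0.25], [3.8, 0, 0, 0, 0, 0, 0.25], [4.2, 0, 0, 0, 0, 0, 0.25], [4.4, 0, 0, 0, 0, 0, 0.25]]

```text
time_s: 5.2
ee_pos: [0.4673, -0.4452, 0.0111]
orientation: [-0.0, 0.738, 0.675, 0.0]
contact_force: [-1.0, -0.4, 0.7]
finger_gap: 0.0221
```

```bash
python3 - <<'E'
from h import *
from plant import telemetry
step(.46,-.49,.010,84.8)
m,s,a=wdisc("wrist5")
E
```

```text
t 5.2 at [ 0.4673 -0.4452  0.0111] xang 84.92 F [-1.  -0.4  0.7] gap 0.0221 -> shift cm [-4.53 -0.33  0.11] turn [ 0.    -0.     0.002]
```

View pics/wrist5.png

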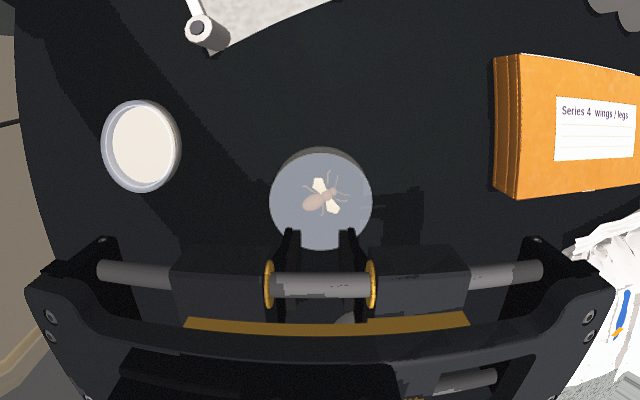

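```bash
python3 - <<'E'
from h import *
m,s,a=wdisc("wrist6")
p,dia=fit(m,a,320,198,60); print(p,dia,w2d(p))
q=s['orientation']; Rc=R.from_quat([q[1],q[2],q[3],q[0]])
print("disc in tool",Rc.inv().apply(np.r_[p,.024]-s['ee_pos'])*1000, "tcp dock",w2d(s['ee_pos']),s['contact_force'])
# post visible
pp=wplane(m,198,28,.04);print("post",pp,w2d(pp))
E
```

```text
[ 0.46916183 -0.4248205 ] 0.0695779037475586 [-0.12429276  0.02479982]
disc in tool [ 20.30731383   0.04678049 -12.92435428] tcp dock [-0.14292326  0.03286413] [-0.24918089 -0.85333791  0.42065961]
post [ 0.41067384 -0.31166159  0.04      ] [0.00147288 0.0450183 ]
```

```bash
python3 - <<'E'
from h import *
from plant import cams
for n in("top","side"):
    w,d=cams.grab_frame(n); cv2.imwrite(f"pics/{n}7.png",w[:,:,::-1]); np.save(f"pics/{n}7d.npy",d)
b=cv2.imread("pics/side7.png");b=cv2.resize(b[210:380,220:390],None,fx=3.5,fy=3.5,interpolation=cv2.INTER_CUBIC)
a=cv2.imread("pics/wrist6.png");a=cv2.resize(a[130:270,250:400],None,fx=3.5,fy=3.5,interpolation=cv2.INTER_CUBIC)
cv2.imwrite("pics/s7c.png",b);cv2.imwrite("pics/w6c.png",a)
m=cams.camera_model("wrist")
from plant import telemetry
s=telemetry.sense(); 
def proj(P):
    c=np.linalg.inv(m['T'])@np.r_[P,1]; x,y,z=c[0],-c[1],-c[2]; th=np.arctan2(np.hypot(x,y),z); h=np.hypot(x,y); return m['cx']+m['fx']*th*x/h, m['cy']+m['fy']*th*y/h
print(proj(s['ee_pos']))
E
```

```text
(np.float64(319.906770834627), np.float64(223.01494773522336))
```

View pics/s7c.png

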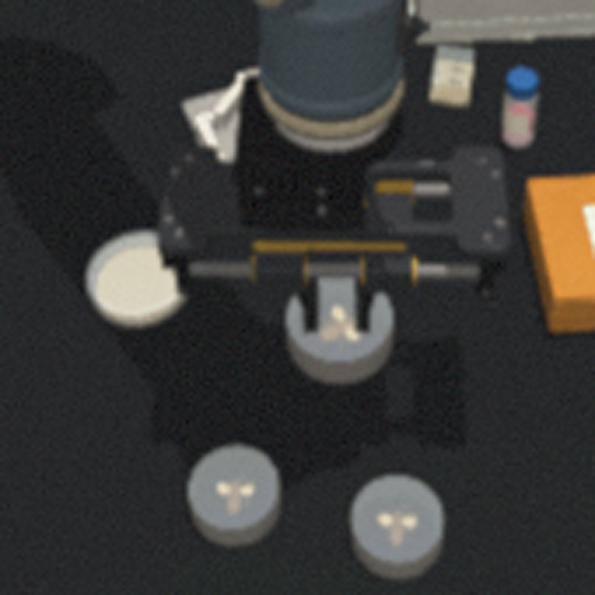

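View pics/w6c.png

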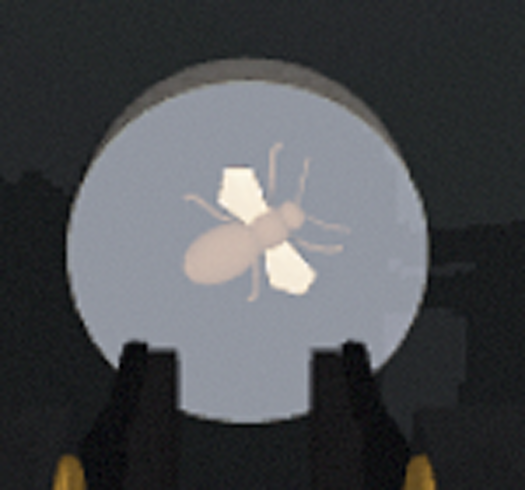

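```bash
python3 - <<'E'
from h import *
from plant import cams,telemetry
m=cams.camera_model("wrist"); ms=cams.camera_model("side"); s=telemetry.sense()
def ps(P):
    c=np.linalg.inv(ms['T'])@np.r_[P,1]; return ms['cx']+ms['fx']*c[0]/-c[2], ms['cy']-ms['fy']*c[1]/-c[2]
for z in (.011,.024,.03,.04): print(z,ps([*s['ee_pos'][:2],z]))
q=s['orientation']; Rc=R.from_quat([q[1],q[2],q[3],q[0]])
for u in(300.9,338.6):
  for z in(.01,.02,.03,.04):
    p=wplane(m,u,230,z); print(u,z,(Rc.inv().apply(p-s['ee_pos'])*1000).round(1))
# inner tips in side: left finger inner bottom corner (318,331), right inner (358,331) crop
for cu in (318,358):
    u,v=220+(cu+.5)/3.5-.5,210+331.5/3.5-.5
    for z in(.01,.024,.035):
        p=onplane(ms,u,v,z); print("side",round(u),z,(Rc.inv().apply(p-s['ee_pos'])*1000).round(1))
d=np.load("pics/side7d.npy");print(d[300:310,305:330:4].round(3))
E
```

```text
0.011 (np.float64(316.56255131307705), np.float64(309.56352783591984))
0.024 (np.float64(316.4752452163223), np.float64(306.010796431072))
0.03 (np.float64(316.4343654656778), np.float64(304.347284038058))
0.04 (np.float64(316.3653937055534), np.float64(301.54062851971537))
300.9 0.01 [ -5.9 -13.4   1.1]
300.9 0.02 [ -1.3 -12.7  -8.9]
300.9 0.03 [  3.2 -12.  -18.9]
300.9 0.04 [  7.8 -11.4 -28.9]
338.6 0.01 [-5.9 13.1  1.1]
338.6 0.02 [-1.3 12.5 -8.9]
338.6 0.03 [  3.2  11.8 -18.9]
338.6 0.04 [  7.8  11.1 -28.9]
side 310 0.01 [ 14.3 -13.7   1.1]
side 310 0.024 [  4.4 -13.  -12.9]
side 310 0.035 [ -3.4 -12.5 -23.9]
side 322 0.01 [14.7 11.5  1.1]
side 322 0.024 [  4.8  11.7 -12.9]
side 322 0.035 [ -3.   11.8 -23.9]
[[0.855 0.815 0.855 0.855 0.811 0.81  0.856]
 [0.853 0.    0.856 0.855 0.813 0.811 0.854]
 [0.85  0.818 0.852 0.855 0.818 0.815 0.851]
 [0.847 0.822 0.852 0.847 0.819 0.816 0.85 ]
 [0.85  0.823 0.849 0.849 0.819 0.82  0.847]
 [0.845 0.849 0.846 0.846 0.845 0.846 0.844]
 [0.845 0.844 0.846 0.841 0.843 0.844 0.843]
 [0.842 0.842 0.84  0.84  0.841 0.843 0.841]
 [0.84  0.84  0.838 0.838 0.84  0.841 0.845]
 [0.842 0.839 0.841 0.837 0.839 0.841 0.848]]
```

The fingertips ride about 5 mm above the disc: with the fingers part open, the tips sit about 18 mm above the TCP. The disc hasn't moved. I'll back off and go lower in steps.

>>> apply_moves:
  plan:
    - [[-0.7, 0, 0, 0, 0, 0, 0.25], [-1.5, 0, 0, 0, 0, 0, 0.25], [-2.3, 0, 0, 0, 0, 0, 0.25], [-3.1, 0, 0, 0, 0, 0, 0.25], [-3.8, 0, 0, 0, 0, 0, 0.25], [-4.3, 0, 0, 0, 0, 0, 0.25], [-4.3, 0, 0.3, 0, 0, 0, 0.25], [-4.3, 0, 0.6, 0, 0, 0, 0.25]]

```text
time_s: 6.2
ee_pos: [0.4633, -0.4884, 0.0048]
orientation: [-0.0, 0.738, 0.675, 0.0]
contact_force: [-0.2, -0.3, -0.1]
finger_gap: 0.0217
```

```bash
python3 - <<'E'
from h import *
from plant import cams
step(.4631,-.4895,0,84.8)
w,d=cams.grab_frame("side"); cv2.imwrite("pics/side8.png",w[:,:,::-1])
m,s,a=wdisc("wrist8"); a=a[:,:,::-1]
b=cv2.resize(w[210:340,240:390,::-1],None,fx=3,fy=3,interpolation=cv2.INTER_CUBIC)
a=cv2.resize(a[120:250,240:390],None,fx=3,fy=3,interpolation=cv2.INTER_CUBIC)
cv2.imwrite("pics/c8.png",np.hstack([a[:,:400],b[:,:400]]))
E
```

```text
t 6.2 at [ 0.4633 -0.4884  0.0048] xang 84.9 F [-0.2 -0.3 -0.1] gap 0.0217 -> shift cm [-0.11 -0.01  0.48] turn [-0.    -0.     0.002]
```

View pics/c8.png

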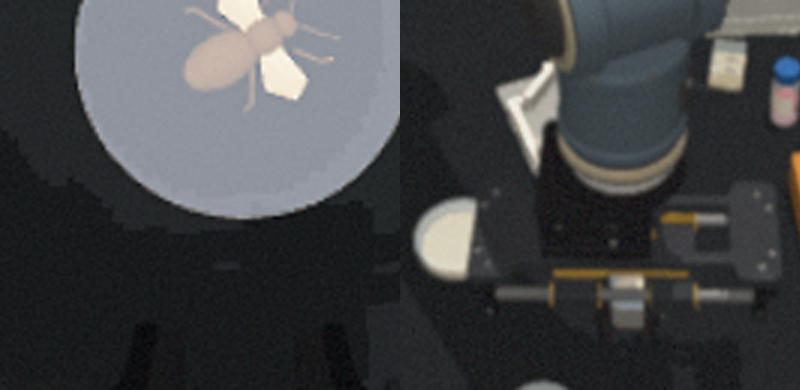

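>>> apply_moves:
  plan:
    - [[0, 0, 0.1, 0, 0, 0, 0.25], [0, 0, 0.2, 0, 0, 0, 0.25], [0, 0, 0.3, 0, 0, 0, 0.25], [0, 0, 0.4, 0, 0, 0, 0.25], [0, 0, 0.5, 0, 0, 0, 0.25], [0, 0, 0.6, 0, 0, 0, 0.25], [0, 0, 0.7, 0, 0, 0, 0.25], [0, 0, 0.7, 0, 0, 0, 0.25]]

```text
time_s: 7.1
ee_pos: [0.4632, -0.4884, -0.0021]
orientation: [-0.0, 0.738, 0.675, 0.0]
contact_force: [-0.8, 0.3, -0.6]
finger_gap: 0.0216
```

>>> apply_moves:
  plan:
    - [[0, 0, 0.1, 0, 0, 0, 0.25], [0, 0, 0.2, 0, 0, 0, 0.25], [0, 0, 0.3, 0, 0, 0, 0.25], [0, 0, 0.4, 0, 0, 0, 0.25], [0, 0, 0.5, 0, 0, 0, 0.25], [0, 0, 0.6, 0, 0, 0, 0.25], [0, 0, 0.6, 0, 0, 0, 0.25], [0, 0, 0.6, 0, 0, 0, 0.25]]

```text
time_s: 7.9
ee_pos: [0.4633, -0.4885, -0.0079]
orientation: [-0.0, 0.738, 0.675, 0.0]
contact_force: [0.2, -0.5, 0.2]
finger_gap: 0.0217
```

```bash
python3 - <<'E'
from h import *
m,s,a=wdisc("wrist9"); 
a=cv2.resize(a[180:260,260:380,::-1],None,fx=5,fy=5,interpolation=cv2.INTER_CUBIC)
cv2.imwrite("pics/c9.png",cv2.convertScaleAbs(a,alpha=3))
step(.4631,-.4895,-.01,84.8)
E
```

```text
t 7.95 at [ 0.4633 -0.4886 -0.0079] xang 84.9 F [-0.2 -0.9 -0.3] gap 0.0215 -> shift cm [-0.09 -0.01  0.21] turn [ 0.    -0.     0.002]
```

View pics/c9.png

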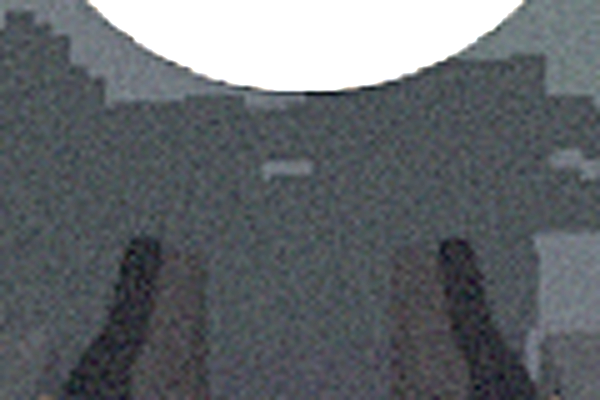

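>>> apply_moves:
  plan:
    - [[0.8, 0, 0, 0, 0, 0, 0.25], [1.5, 0, 0, 0, 0, 0, 0.25], [2.1, 0, 0, 0, 0, 0, 0.25], [2.7, 0, 0, 0, 0, 0, 0.25], [3.3, 0, 0, 0, 0, 0, 0.25], [3.8, 0, 0, 0, 0, 0, 0.25], [4.2, 0, 0, 0, 0, 0, 0.25], [4.4, 0, 0, 0, 0, 0, 0.25]]

```text
time_s: 8.75
ee_pos: [0.4674, -0.4442, -0.0079]
orientation: [-0.0, 0.738, 0.675, 0.0]
contact_force: [0.2, 0.0, 0.3]
finger_gap: 0.0216
```

```bash
python3 - <<'E'
from h import *
m,s,a=wdisc("wrist10")
step(.4631,-.4895,-.01,84.8)
E
```

```text
t 8.8 at [ 0.4674 -0.444  -0.0079] xang 84.93 F [ 0.6  0.2 -1.4] gap 0.0216 -> shift cm [-4.57 -0.03  0.2 ] turn [-0.    -0.001  0.002]
```

View pics/wrist10.png

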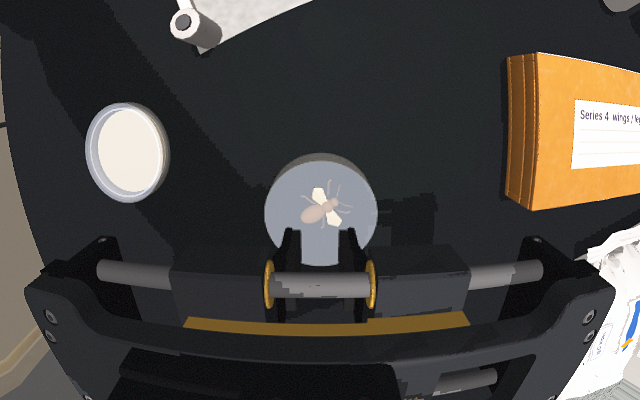

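```bash
python3 - <<'E'
from h import *
from plant import cams
m,s,a=wdisc("wrist11")
p,dia=fit(m,a,320,208,64); print(p,dia,w2d(p))
q=s['orientation']; Rc=R.from_quat([q[1],q[2],q[3],q[0]])
print("disc in tool",Rc.inv().apply(np.r_[p,.024]-s['ee_pos'])*1000)
w,d=cams.grab_frame("side"); cv2.imwrite("pics/side11.png",w[:,:,::-1])
b=cv2.resize(w[270:340,270:370,::-1],None,fx=4,fy=4,interpolation=cv2.INTER_CUBIC)
a=cv2.resize(a[200:270,260:360,::-1],None,fx=4,fy=4,interpolation=cv2.INTER_CUBIC)
cv2.imwrite("pics/c11.png",np.hstack([a,b]))
E
```

```text
[ 0.46930841 -0.42448868] 0.07003872680664062 [-0.12402332  0.02455694]
disc in tool [ 19.64008801   0.1824847  -31.93413399]
```

View pics/c11.png

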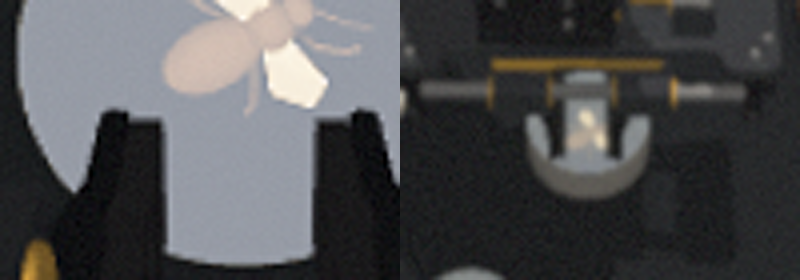

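```bash
python3 - <<'E'
from h import *
from plant import cams,telemetry
m=cams.camera_model("wrist"); s=telemetry.sense(); a,d=cams.grab_frame("wrist")
q=s['orientation']; Rc=R.from_quat([q[1],q[2],q[3],q[0]])
def pt(u,v):
    r,o=wray(m,u,v); c=m['T'][:3,:3].T@r
    return o+r*d[v,u]/-c[2]
for u in (286,290,294,298,320,342,346,350,354):
    print(u,[( (Rc.inv().apply(pt(u,v)-s['ee_pos'])*1000).round(0).tolist(), round(float(pt(u,v)[2])*1000)) for v in (226,232,236,242,255)])
E
```

```text
286 [([12.0, -20.0, -32.0], 24), ([13.0, -19.0, -42.0], 34), ([13.0, -18.0, -47.0], 40), ([13.0, -17.0, -55.0], 47), ([11.0, -16.0, -66.0], 58)]
290 [([12.0, -17.0, -33.0], 25), ([12.0, -17.0, -41.0], 33), ([13.0, -16.0, -47.0], 39), ([11.0, -16.0, -52.0], 44), ([11.0, -15.0, -65.0], 57)]
294 [([12.0, -15.0, -32.0], 25), ([11.0, -15.0, -38.0], 30), ([11.0, -14.0, -43.0], 36), ([11.0, -14.0, -51.0], 44), ([11.0, -12.0, -66.0], 58)]
298 [([12.0, -13.0, -32.0], 24), ([11.0, -12.0, -38.0], 31), ([11.0, -12.0, -45.0], 37), ([12.0, -11.0, -53.0], 45), ([6.0, -11.0, -56.0], 49)]
320 [([12.0, 0.0, -33.0], 25), ([8.0, 0.0, -33.0], 25), ([5.0, 0.0, -32.0], 24), ([1.0, 0.0, -32.0], 24), ([-7.0, 0.0, -32.0], 24)]
342 [([12.0, 13.0, -32.0], 24), ([11.0, 13.0, -38.0], 30), ([11.0, 12.0, -44.0], 36), ([11.0, 12.0, -51.0], 43), ([7.0, 11.0, -59.0], 51)]
346 [([12.0, 15.0, -32.0], 24), ([10.0, 15.0, -37.0], 29), ([11.0, 14.0, -44.0], 36), ([11.0, 14.0, -52.0], 44), ([11.0, 13.0, -65.0], 57)]
350 [([12.0, 18.0, -33.0], 25), ([12.0, 17.0, -41.0], 34), ([13.0, 16.0, -48.0], 40), ([12.0, 16.0, -54.0], 46), ([11.0, 15.0, -66.0], 58)]
354 [([12.0, 20.0, -33.0], 25), ([12.0, 19.0, -40.0], 32), ([12.0, 18.0, -47.0], 39), ([13.0, 17.0, -55.0], 47), ([12.0, 16.0, -67.0], 59)]
```

>>> apply_moves:
  plan:
    - [[0, 0, -0.5, 0, 0, 0, 0.25], [-1, 0, -1, 0, 0, 0, 0.25], [-2, 0, -2, 0, 0, 0, 0.25], [-3, 0, -3, 0, 0, 0, 0.25], [-4, 0, -4, 0, 0, 0, 0], [-4.5, 0, -4, 0, 0, 0, 0], [-4.5, 0, -4, 0, 0, 0, 0], [-4.5, 0, -4, 0, 0, 0, 0]]

```text
time_s: 9.75
ee_pos: [0.463, -0.4889, 0.0315]
orientation: [-0.001, 0.738, 0.675, 0.0]
contact_force: [-0.7, -1.1, -0.4]
finger_gap: 0.0021
```

```bash
python3 - <<'E'
from h import *
from plant import cams,telemetry
m=cams.camera_model("wrist"); s=telemetry.sense(); a,d=cams.grab_frame("wrist")
print(s['finger_gap'],s['ee_pos'])
cv2.imwrite("pics/wrist12.png",cv2.convertScaleAbs(a[:,:,::-1],alpha=2.0))
q=s['orientation']; Rc=R.from_quat([q[1],q[2],q[3],q[0]])
def pt(u,v):
    r,o=wray(m,u,v); c=m['T'][:3,:3].T@r
    return o+r*d[v,u]/-c[2]
T=lambda u,v:(Rc.inv().apply(pt(u,v)-s['ee_pos'])*1000).round(0).tolist()
for u in (306,312,319,326,332):
    print(u,[T(u,v) for v in range(220,262,4)])
for u,v in ((220,260),(220,290),(320,285),(140,270),(100,245),(60,270),(300,328),(320,345)): print((u,v),T(u,v))
E
```

```text
0.002125288576365187 [ 0.46304902 -0.48892708  0.03153199]
306 [[-11.0, -11.0, 31.0], [-14.0, -11.0, 30.0], [13.0, -8.0, -37.0], [12.0, -8.0, -41.0], [13.0, -7.0, -47.0], [12.0, -7.0, -52.0], [12.0, -7.0, -56.0], [13.0, -7.0, -61.0], [12.0, -7.0, -64.0], [13.0, -7.0, -70.0], [13.0, -6.0, -73.0]]
312 [[-11.0, -6.0, 31.0], [-14.0, -6.0, 31.0], [-18.0, -6.0, 31.0], [10.0, -5.0, -37.0], [11.0, -4.0, -44.0], [11.0, -4.0, -49.0], [10.0, -4.0, -52.0], [11.0, -4.0, -57.0], [11.0, -4.0, -62.0], [11.0, -4.0, -66.0], [10.0, -4.0, -69.0]]
319 [[-11.0, -1.0, 31.0], [-14.0, -1.0, 31.0], [-18.0, -1.0, 31.0], [-21.0, -1.0, 31.0], [-25.0, -1.0, 31.0], [-29.0, -1.0, 31.0], [-32.0, -1.0, 31.0], [-36.0, -1.0, 31.0], [-39.0, -1.0, 31.0], [-43.0, -1.0, 31.0], [-48.0, -1.0, 31.0]]
326 [[-11.0, 5.0, 32.0], [-14.0, 5.0, 30.0], [-18.0, 5.0, 31.0], [10.0, 3.0, -37.0], [11.0, 3.0, -44.0], [11.0, 3.0, -48.0], [11.0, 3.0, -53.0], [11.0, 3.0, -58.0], [10.0, 3.0, -61.0], [12.0, 3.0, -68.0], [11.0, 3.0, -70.0]]
332 [[-11.0, 10.0, 31.0], [-14.0, 10.0, 31.0], [13.0, 7.0, -37.0], [12.0, 7.0, -40.0], [12.0, 6.0, -47.0], [12.0, 6.0, -51.0], [12.0, 6.0, -56.0], [13.0, 6.0, -61.0], [11.0, 6.0, -62.0], [11.0, 6.0, -67.0], [12.0, 6.0, -72.0]]
(220, 260) [39.0, -30.0, -120.0]
(220, 290) [34.0, -28.0, -128.0]
(320, 285) [32.0, -0.0, -122.0]
(140, 270) [34.0, -59.0, -121.0]
(100, 245) [38.0, -82.0, -114.0]
(60, 270) [39.0, -84.0, -135.0]
(300, 328) [25.0, -6.0, -133.0]
(320, 345) [25.0, -0.0, -140.0]
```

View pics/wrist12.png

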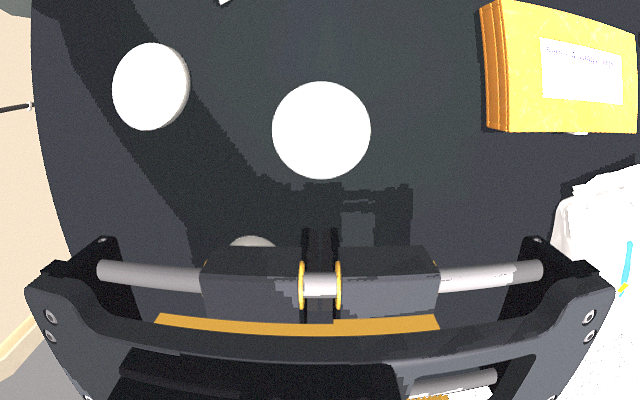

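The reported TCP lies about 35 mm beyond the real tips: wrist depth puts the tip edge at tool z −36 mm, both open and shut. The body starts about 70–80 mm above the tips, as specified. I'll work from the real tips and go down to a tip height of about 9 mm.

>>> apply_moves:
  plan:
    - [[0, 0, 1, 0, 0, 0, 0.25], [0, 0, 2, 0, 0, 0, 0.25], [0, 0, 3, 0, 0, 0, 0.25], [0, 0, 4, 0, 0, 0, 0.25], [0, 0, 4.6, 0, 0, 0, 0.25], [0, 0, 5.1, 0, 0, 0, 0.25], [0, 0, 5.4, 0, 0, 0, 0.25], [0, 0, 5.6, 0, 0, 0, 0.25]]

```text
time_s: 10.6
ee_pos: [0.4632, -0.4897, -0.024]
orientation: [0.0, 0.738, 0.675, 0.0]
contact_force: [-0.6, -0.5, -0.6]
finger_gap: 0.0218
```

```bash
cat >> h.py <<'E'
def wpts(m,d,s):
    q=s['orientation']; Rc=R.from_quat([q[1],q[2],q[3],q[0]])
    def T(u,v):
        r,o=wray(m,u,v); c=m['T'][:3,:3].T@r
        return (Rc.inv().apply(o+r*d[v,u]/-c[2]-s['ee_pos'])*1000).round(0).tolist()
    return T
E
python3 - <<'E'
from h import *
from plant import cams,telemetry
m=cams.camera_model("wrist"); s=telemetry.sense(); a,d=cams.grab_frame("wrist")
T=wpts(m,d,s)
for u in (290,296,344,350): print(u,[T(u,v) for v in range(222,246,4)])
cv2.imwrite("pics/wrist13.png",a[:,:,::-1])
step(.463,-.489,-.0255,84.8)
E
```

```text
290 [[11.0, -18.0, -25.0], [8.0, -18.0, -24.0], [13.0, -17.0, -40.0], [12.0, -16.0, -44.0], [12.0, -16.0, -49.0], [11.0, -16.0, -52.0]]
296 [[11.0, -15.0, -24.0], [9.0, -14.0, -25.0], [11.0, -14.0, -37.0], [11.0, -13.0, -42.0], [11.0, -13.0, -47.0], [11.0, -13.0, -51.0]]
344 [[11.0, 15.0, -25.0], [8.0, 15.0, -24.0], [11.0, 14.0, -37.0], [11.0, 13.0, -42.0], [11.0, 13.0, -46.0], [11.0, 13.0, -51.0]]
350 [[11.0, 18.0, -24.0], [8.0, 18.0, -24.0], [13.0, 17.0, -40.0], [13.0, 16.0, -45.0], [13.0, 16.0, -50.0], [12.0, 16.0, -54.0]]
t 10.65 at [ 0.4632 -0.4895 -0.0242] xang 84.9 F [0.5 0.5 0.1] gap 0.0219 -> shift cm [ 0.05 -0.02  0.13] turn [-0.    -0.     0.002]
```

View pics/wrist13.png

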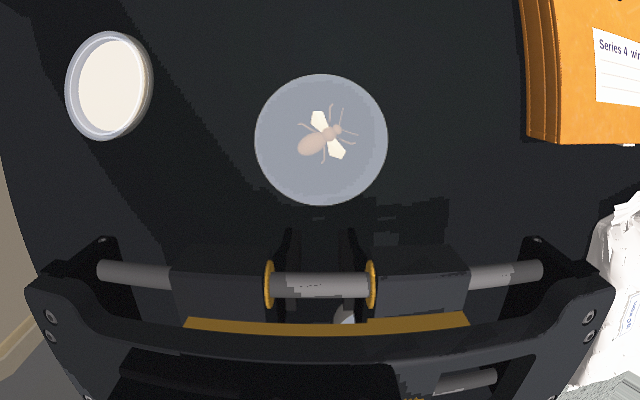

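>>> apply_moves:
  plan:
    - [[0.8, 0, 0, 0, 0, 0, 0.25], [1.5, 0, 0, 0, 0, 0, 0.25], [2.1, 0, 0, 0, 0, 0, 0.25], [2.7, 0, 0, 0, 0, 0, 0.25], [3.3, 0, 0, 0, 0, 0, 0.25], [3.8, 0, 0, 0, 0, 0, 0.25], [4.2, 0, 0, 0, 0, 0, 0.25], [4.4, 0, 0, 0, 0, 0, 0.25]]

```text
time_s: 11.45
ee_pos: [0.4673, -0.4455, -0.0238]
orientation: [0.0, 0.738, 0.675, -0.0]
contact_force: [0.0, -1.3, 0.8]
finger_gap: 0.0217
```

```bash
python3 - <<'E'
from h import *
m,s,a=wdisc("wrist14")
step(.4631,-.4895,-.01,84.8)
p,dia=fit(m,a,320,175,75); print(p,dia,w2d(p))
E
```

```text
t 11.5 at [ 0.4673 -0.4452 -0.0238] xang 84.92 F [0.7 0.6 0.2] gap 0.0217 -> shift cm [-4.45 -0.03 -1.38] turn [ 0.    -0.     0.002]
[ 0.47102966 -0.4025174 ] 0.0672362289428711 [-0.10368882  0.0160594 ]
```

View pics/wrist14.png

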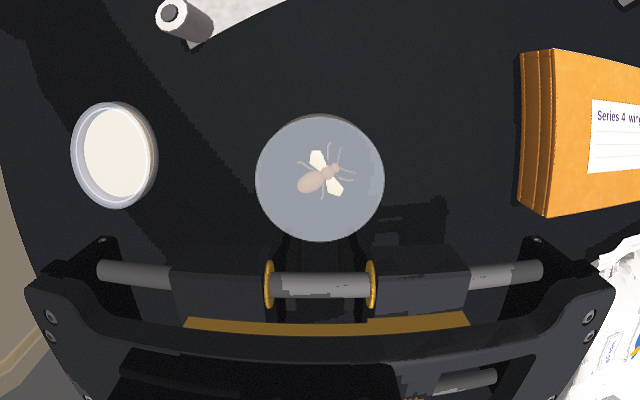

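>>> apply_moves:
  plan:
    - [[0.4, 0, 0, 0, 0, 0, 0.25], [1.0, 0, 0, 0, 0, 0, 0.25], [1.6, 0, 0, 0, 0, 0, 0.25], [2.2, 0, 0, 0, 0, 0, 0.25], [2.8, 0, 0, 0, 0, 0, 0.25], [3.2, 0, 0, 0, 0, 0, 0.25], [3.5, 0, 0, 0, 0, 0, 0.25], [3.7, 0, 0, 0, 0, 0, 0.25]]

```text
time_s: 12.3
ee_pos: [0.4705, -0.4085, -0.0239]
orientation: [-0.0, 0.738, 0.675, 0.0]
contact_force: [0.6, -0.2, 0.9]
finger_gap: 0.0219
```

```bash
python3 - <<'E'
from h import *
m,s,a=wdisc("wrist15")
step(.4631,-.4895,-.01,84.8)
p,dia=fit(m,a,320,175,75); print(p,dia,w2d(p))
E
```

```text
t 12.35 at [ 0.4705 -0.4082 -0.024 ] xang 84.93 F [-0.5 -0.7  0.7] gap 0.0217 -> shift cm [-8.16 -0.02 -1.4 ] turn [-0.    -0.001  0.002]
[ 0.47388235 -0.36551965] 0.0670625457763672 [-0.069433    0.00179373]
```

View pics/wrist15.png

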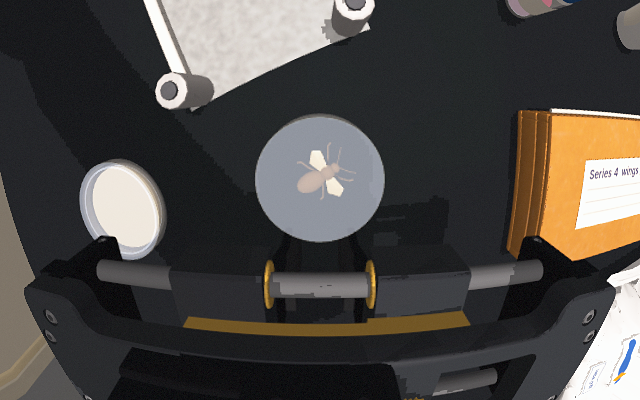

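```bash
python3 - <<'E'
import cv2
a=cv2.imread("pics/wrist15.png")
b=cv2.resize(a[0:120,150:390],None,fx=3.3,fy=3.3,interpolation=cv2.INTER_CUBIC);cv2.imwrite("pics/c15.png",b)
E
```

```text
(no output)
```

View pics/c15.png

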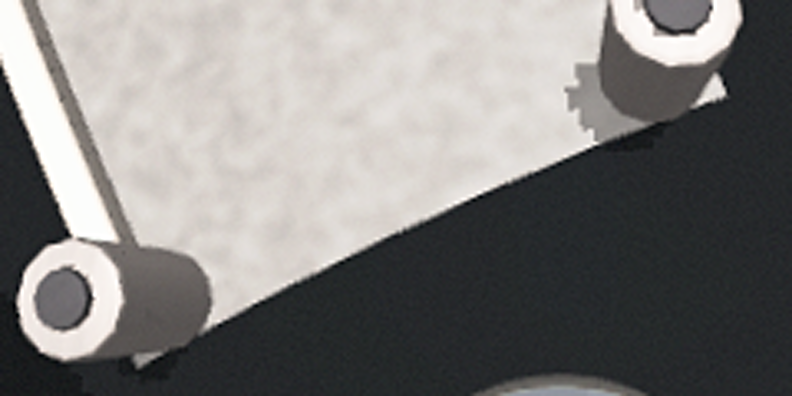

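```bash
cat >> h.py <<'E'
def dockfrom(m,L,Rr,disc,tcp):
    A=wplane(m,*L,.04)[:2];B=wplane(m,*Rr,.04)[:2]; d=B-A; o=(A+B)/2
    ang=np.degrees(np.arctan2(d[1],d[0]))+90
    a=np.radians(ang);ex=np.array([np.cos(a),np.sin(a)]);ey=np.array([-ex[1],ex[0]])
    f=lambda p:(np.array([(p-o)@ex,(p-o)@ey])*1000).round(1)
    print("sep",np.linalg.norm(d).round(4),"O",o.round(4),"ang",ang.round(2),"disc",f(disc),"tcp",f(tcp[:2]))
E
python3 - <<'E'
from h import *
from plant import cams,telemetry
m=cams.camera_model("wrist");s=telemetry.sense()
c=lambda x,y:(150+(x+.5)/3.3-.5,(y+.5)/3.3-.5)
dockfrom(m,c(71,300),c(677,5),np.array([.47388,-.36552]),s['ee_pos'])
E
```

```text
sep 0.0905 O [ 0.4538 -0.2969] ang 108.76 disc [-71.4   3.1] tcp [-110.7   20. ]
```

>>> apply_moves:
  plan:
    - [[0.3, 0, 0, 0, 0, 0, 0.25], [0.6, 0, 0, 0, 0, 0, 0.25], [0.6, 0, 0, 0, 0, 0, 0.25], [-0.4, 0, 0, 0, 0, 0, 0.25], [-1.4, 0, 0, 0, 0, 0, 0.25], [-1.6, 0.8, 0, 0, 0, -0.14, 0.25], [-1.3, 1.6, 0, 0, 0, -0.28, 0.25], [-0.8, 2.3, 0, 0, 0, -0.41, 0.25]]

```text
time_s: 13.15
ee_pos: [0.4923, -0.4208, -0.0238]
orientation: [0.0, 0.584, 0.812, -0.0]
contact_force: [0.3, 0.6, 0.2]
finger_gap: 0.0216
```

```bash
sed -i 's/^ORI=.*/ORI=np.array([.4538,-.298]); ANG=108.4/' h.py; python3 - <<'E'
from h import *
from plant import cams
cams.grab_frame("side")
m,s,a=wdisc("wrist16")
p,dia=fit(m,a,320,140,90); print(p,dia,w2d(p),w2d(s['ee_pos']))
step(.4631,-.4895,-.024,108.4)
E
```

```text
[ 0.4743772  -0.35987042] 0.06627201080322266 [-6.52025321e-02  4.13036225e-06] [-1.27891590e-01 -2.49908081e-05]
t 13.25 at [ 0.4936 -0.4194 -0.0238] xang 108.41 F [-0.9  0.3 -0.2] gap 0.0215 -> shift cm [-5.69 -5.1   0.01] turn [0.001 0.    0.   ]
```

View pics/wrist16.png

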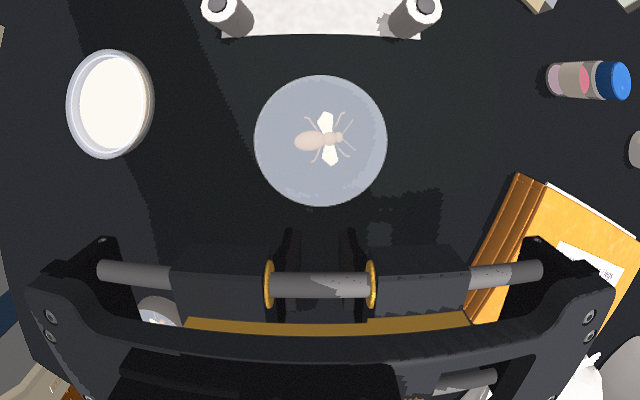

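>>> apply_moves:
  plan:
    - [[0.8, 0, 0, 0, 0, 0, 0.25], [1.5, 0, 0, 0, 0, 0, 0.25], [2.1, 0, 0, 0, 0, 0, 0.25], [2.7, 0, 0, 0, 0, 0, 0.25], [3.3, 0, 0, 0, 0, 0, 0.25], [3.8, 0, 0, 0, 0, 0, 0.25], [4.2, 0, 0, 0, 0, 0, 0.25], [4.4, 0, 0, 0, 0, 0, 0.25]]

```text
time_s: 14.05
ee_pos: [0.4787, -0.3767, -0.0239]
orientation: [-0.0, 0.585, 0.811, 0.0]
contact_force: [0.1, -0.3, -0.4]
finger_gap: 0.0217
```

```bash
python3 - <<'E'
from h import *
from plant import cams
m,s,a=wdisc("wrist17")
p,dia=fit(m,a,320,178,72); print(p,dia,w2d(p),w2d(s['ee_pos']))
step(.4631,-.4895,-.024,108.4)
E
```

```text
[ 0.4648367 -0.3339577] 0.0709305648803711 [-0.03760313  0.00087755] [-0.08249023  0.00119913]
t 14.1 at [ 0.4787 -0.3765 -0.0239] xang 108.41 F [ 0.4  0.4 -0.2] gap 0.0218 -> shift cm [-1.023e+01 -5.050e+00  1.000e-02] turn [ 0. -0.  0.]
```

View pics/wrist17.png

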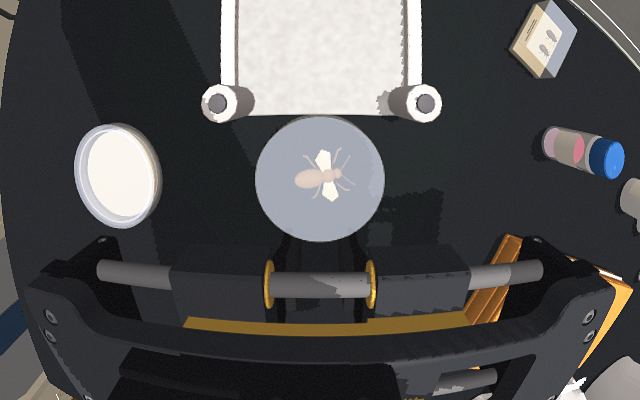

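>>> apply_moves:
  plan:
    - [[0.4, 0.03, 0, 0, 0, 0, 0.25], [0.9, 0.06, 0, 0, 0, 0, 0.25], [1.4, 0.08, 0, 0, 0, 0, 0.25], [1.9, 0.08, 0, 0, 0, 0, 0.25], [2.3, 0.08, 0, 0, 0, 0, 0.25], [2.6, 0.08, 0, 0, 0, 0, 0.25], [2.8, 0.08, 0, 0, 0, 0, 0.25], [2.9, 0.08, 0, 0, 0, 0, 0.25]]

```text
time_s: 14.9
ee_pos: [0.4704, -0.3492, -0.0238]
orientation: [0.0, 0.585, 0.811, 0.0]
contact_force: [-0.1, -0.3, -0.2]
finger_gap: 0.0216
```

```bash
python3 - <<'E'
from h import *
from plant import cams
m,s,a=wdisc("wrist18")
p,dia=fit(m,a,320,178,68); print(p,dia,w2d(p),w2d(s['ee_pos']))
step(.4631,-.4895,-.024,108.4)
E
```

```text
[ 0.45675653 -0.30744693] 0.06901115417480469 [-0.00989719  0.00017653] [-0.05383538  0.00043048]
t 14.95 at [ 0.4703 -0.3491 -0.0239] xang 108.4 F [ 0.1 -0.3 -0.4] gap 0.022 -> shift cm [-1.309e+01 -5.120e+00  1.000e-02] turn [ 0. -0. -0.]
```

View pics/wrist18.png

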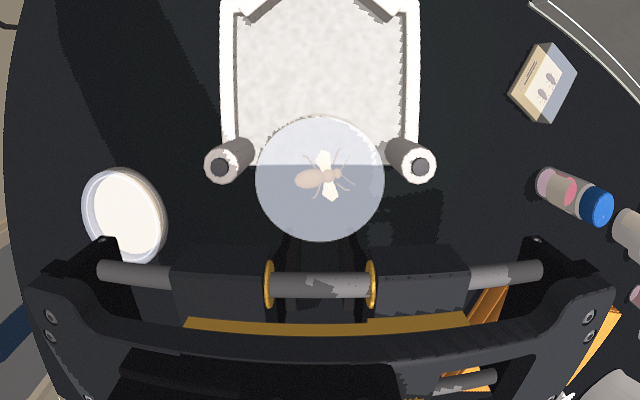

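>>> apply_moves:
  plan:
    - [[0.5, 0, 0, 0, 0, 0, 0.25], [1.1, 0, 0, 0, 0, 0, 0.25], [1.7, 0, 0, 0, 0, 0, 0.25], [2.4, 0, 0, 0, 0, 0, 0.25], [3.1, 0, 0, 0, 0, 0, 0.25], [3.8, 0, 0, 0, 0, 0, 0.25], [4.3, 0, 0, 0, 0, 0, 0.25], [4.5, 0, 0, 0, 0, 0, 0.25]]

```text
time_s: 15.75
ee_pos: [0.456, -0.3058, -0.0239]
orientation: [-0.0, 0.585, 0.811, 0.0]
contact_force: [0.4, -0.8, -0.2]
finger_gap: 0.0219
```

```bash
python3 - <<'E'
from h import *
from plant import cams
m,s,a=wdisc("wrist19")
print(w2d(s['ee_pos']))
step(.4631,-.4895,-.024,108.4)
E
```

```text
[-0.00805194  0.00041111]
t 15.8 at [ 0.4559 -0.3057 -0.024 ] xang 108.43 F [-0.2  0.4 -0.3] gap 0.0218 -> shift cm [-1.767e+01 -5.130e+00 -1.000e-02] turn [-0.    -0.001  0.001]
```

View pics/wrist19.png

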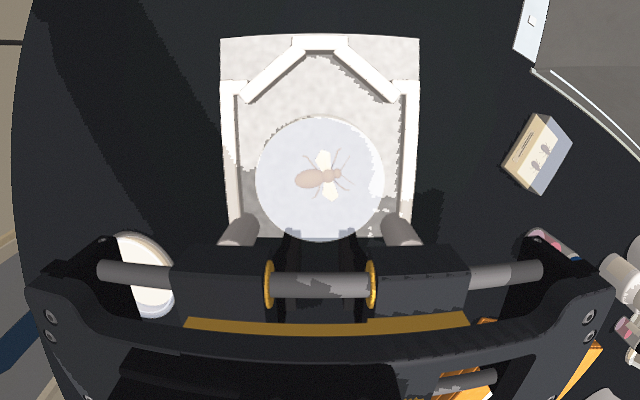

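>>> apply_moves:
  plan:
    - [[0.4, 0, 0, 0, 0, 0, 0.25], [0.8, 0, 0, 0, 0, 0, 0.25], [1.2, 0, 0, 0, 0, 0, 0.25], [1.6, 0, 0, 0, 0, 0, 0.25], [1.9, 0, 0, 0, 0, 0, 0.25], [2.1, 0, 0, 0, 0, 0, 0.25], [2.2, 0, 0, 0, 0, 0, 0.25], [2.3, 0, 0, 0, 0, 0, 0.25]]

```text
time_s: 16.6
ee_pos: [0.4489, -0.2848, -0.0239]
orientation: [-0.0, 0.585, 0.811, 0.0]
contact_force: [0.6, -0.6, -0.3]
finger_gap: 0.0219
```

```bash
python3 - <<'E'
from h import *
from plant import cams
m,s,a=wdisc("wrist20")
print(w2d(s['ee_pos']))
step(.4631,-.4895,-.024,108.4)
cv2.imwrite("pics/c20.png",cv2.resize(a[60:260,210:430,::-1],None,fx=2.9,fy=2.9,interpolation=cv2.INTER_CUBIC))
E
```

```text
[0.01412486 0.00049311]
t 16.65 at [ 0.4488 -0.2846 -0.0239] xang 108.4 F [ 0.  -0.3 -0.1] gap 0.022 -> shift cm [-19.9   -5.11   0.  ] turn [-0. -0. -0.]
```

View pics/c20.png

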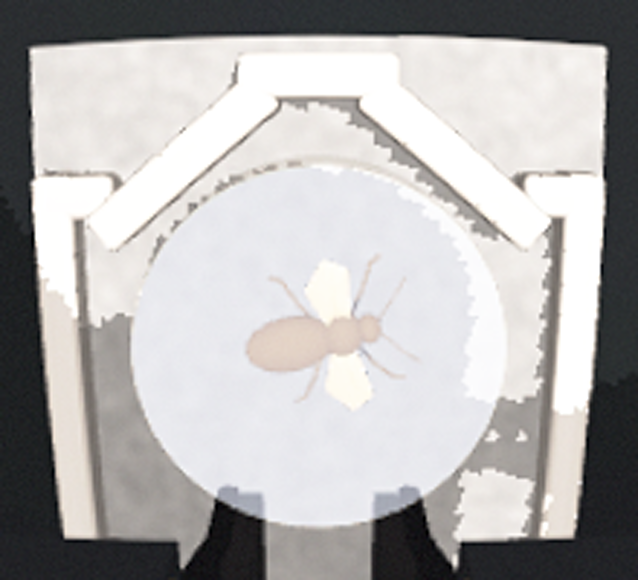

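>>> apply_moves:
  plan:
    - [[0.05, 0, 0, 0, 0, 0, 0.25], [0.1, 0, 0, 0, 0, 0, 0.25], [0.15, 0, 0, 0, 0, 0, 0.25], [0.2, 0, 0, 0, 0, 0, 0.25], [0.25, 0, 0, 0, 0, 0, 0.25], [0.3, 0, 0, 0, 0, 0, 0.25], [0.3, 0, 0, 0, 0, 0, 0.25], [0.3, 0, 0, 0, 0, 0, 0.25]]

```text
time_s: 17.45
ee_pos: [0.4479, -0.2818, -0.0239]
orientation: [-0.0, 0.585, 0.811, 0.0]
contact_force: [0.9, 0.0, 0.1]
finger_gap: 0.0221
```

>>> apply_moves:
  plan:
    - [[0.05, 0, 0, 0, 0, 0, 0.25], [0.1, 0, 0, 0, 0, 0, 0.25], [0.15, 0, 0, 0, 0, 0, 0.25], [0.2, 0, 0, 0, 0, 0, 0.25], [0.25, 0, 0, 0, 0, 0, 0.25], [0.3, 0, 0, 0, 0, 0, 0.25], [0.3, 0, 0, 0, 0, 0, 0.25], [0.3, 0, 0, 0, 0, 0, 0.25]]

```text
time_s: 18.25
ee_pos: [0.4475, -0.2802, -0.0236]
orientation: [0.001, 0.585, 0.811, -0.0]
contact_force: [2.1, -3.9, -1.5]
finger_gap: 0.0216
```

```bash
python3 - <<'E'
from h import *
from plant import cams
m,s,a=wdisc("wrist21")
print(w2d(s['ee_pos']))
step(.4631,-.4895,-.024,108.4)
cv2.imwrite("pics/c21.png",cv2.resize(a[60:260,210:430,::-1],None,fx=2.9,fy=2.9,interpolation=cv2.INTER_CUBIC))
E
```

```text
[0.01887708 0.00038373]
t 18.3 at [ 0.4475 -0.2802 -0.0236] xang 108.37 F [ 0.8 -5.  -0.4] gap 0.022 -> shift cm [-20.36  -5.11   0.08] turn [ 0.001  0.002 -0.001]
```

View pics/c21.png

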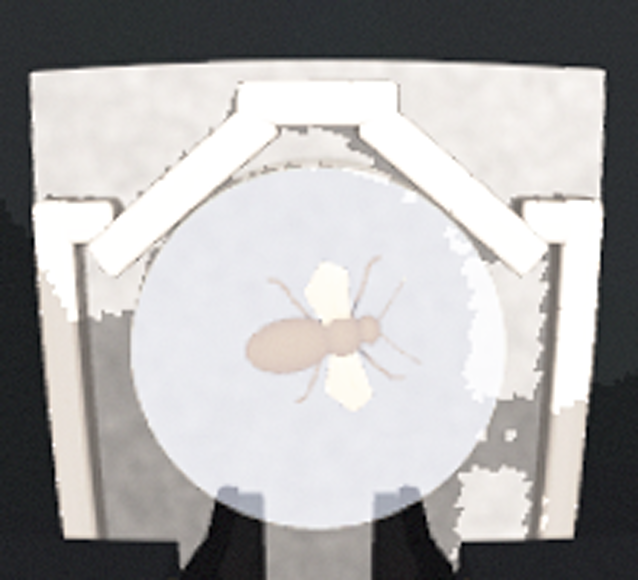

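The disc now touches both V faces, with 4–5 N of reaction and the tool stalled 1.4 mm short. I'll press slightly more, then draw straight back.

>>> apply_moves:
  plan:
    - [[0.1, 0, 0, 0, 0, 0, 0.25], [0.15, 0, 0, 0, 0, 0, 0.25], [0.2, 0, 0, 0, 0, 0, 0.25], [0.2, 0, 0, 0, 0, 0, 0.25], [0.2, 0, 0, 0, 0, 0, 0.25], [0.2, 0, 0, 0, 0, 0, 0.25], [0.2, 0, 0, 0, 0, 0, 0.25], [0.2, 0, 0, 0, 0, 0, 0.25]]

```text
time_s: 19.1
ee_pos: [0.4475, -0.2801, -0.0232]
orientation: [0.003, 0.585, 0.811, -0.001]
contact_force: [0.9, -7.4, -0.2]
finger_gap: 0.0217
```

>>> apply_moves:
  plan:
    - [[-0.2, 0, 0, 0, 0, 0, 0.25], [-0.6, 0, 0, 0, 0, 0, 0.25], [-1.2, 0, 0, 0, 0, 0, 0.25], [-2, 0, 0, 0, 0, 0, 0.25], [-3, 0, 0, 0, 0, 0, 0.25], [-4, 0, 0, 0, 0, 0, 0.25], [-5, 0, 0, 0, 0, 0, 0.25], [-5.5, 0, 0, 0, 0, 0, 0.25]]

```text
time_s: 19.9
ee_pos: [0.4641, -0.331, -0.0238]
orientation: [0.0, 0.585, 0.811, -0.0]
contact_force: [0.5, 0.1, -1.1]
finger_gap: 0.0217
```

>>> apply_moves:
  plan:
    - [[0, 0, -2, 0, 0, 0, 0.25], [0, 0, -5, 0, 0, 0, 0.25], [0, 0, -8, 0, 0, 0, 0.25], [0, 0, -11, 0, 0, 0, 0.25], [0, 0, -14, 0, 0, 0, 0.25], [0, 0, -16, 0, 0, 0, 0.25], [0, 0, -17, 0, 0, 0, 0.25], [0, 0, -17, 0, 0, 0, 0.25]]

```text
time_s: 20.7
ee_pos: [0.4643, -0.3299, 0.1471]
orientation: [0.001, 0.585, 0.811, 0.0]
contact_force: [0.2, -1.4, -0.7]
finger_gap: 0.0214
```

```bash
python3 - <<'E'
from h import *
from plant import cams
cams.grab_frame("side");cams.grab_frame("side")
m,s,a=wdisc("wrist22")
step(.4631,-.4895,-.024,108.4)
w,_=cams.grab_frame("side"); cv2.imwrite("pics/side22.png",w[:,:,::-1])
cv2.imwrite("pics/c22.png",cv2.resize(a[0:140,210:430,::-1],None,fx=3.4,fy=3.4,interpolation=cv2.INTER_CUBIC))
E
```

```text
t 20.85 at [ 0.463  -0.3288  0.1448] xang 108.4 F [-0.3 -0.3 -0.6] gap 0.022 -> shift cm [-15.29  -5.04  16.86] turn [-0.002 -0.002 -0.   ]
```

View pics/c22.png

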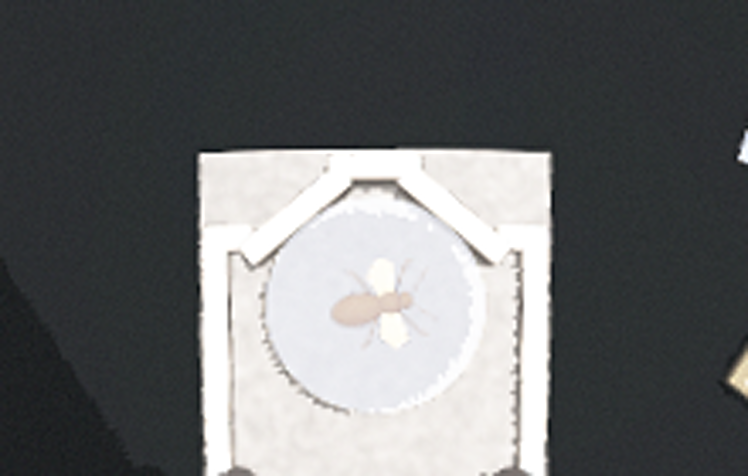

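View pics/side22.png

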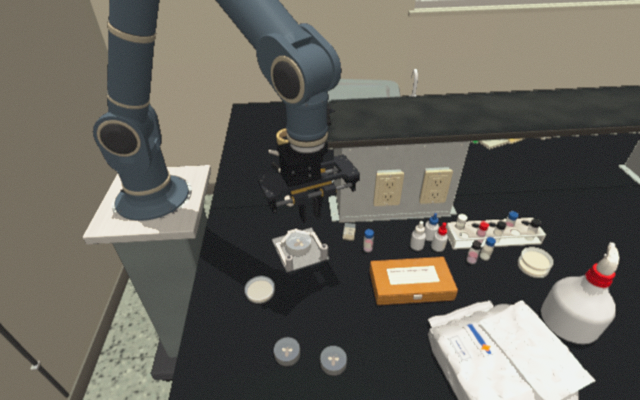

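```bash
python3 - <<'E'
from plant import ticket, telemetry
s=telemetry.sense(); print(s['time_s'],s['contact_force'],abs(s['joint_vel']).max())
print(ticket.finish_job())
E
```

```text
20.9 [-0.56622468 -0.68098631 -0.21822294] 0.002994505735799357
the job is handed in; nothing more can be done
None
```

I pushed the largest insect disc, with both fingertips behind it, onto the dock's axis. From there it went between the posts and up against the V stop. I then drew the fingers straight back, raised them clear and handed the job in at 20.9 s.

**Last checks:**
- **Seating:** the tool stalled when I pressed the disc into the V, with about 7 N of reaction. After I backed off, the wrist picture showed the disc touching both V faces and level in the dock.
- **Bystanders:** the petri dish, vial and small discs looked unmoved by eye in the last side picture. I did not measure them. The arm hid part of the bench, so the tape, pen, tweezers and other small items there went unchecked.
- **Arm at hand-in:** it was still, and the force reading was only noise.

**What disagreed:**
- **Tip height:** the real fingertips sit about 35 mm short of the reported tool point, measured from wrist depth both open and shut. My first two pushes therefore passed just above the disc without moving it. After that I set the height from the measured tips.
- **Position fix:** one early wrist fix was about 7–10 mm off because the arm was still settling, so I corrected it from a settled view.

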